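# Slide the lure mould shut

## Task

Close the fishing-lure mould: take the loose aluminium mould half that is as long as the one fixed on the steel baseplate, and lay it flat and lengthwise on the fixed half, about a third of its length hanging out over the open end (the end away from the upright stop). Then, without lifting it again, slide it along, face on face, up to the stop so that the two halves lie in full contact with their edges flush, and let go. Leave the shorter mould half and the jar standing where they are.

Things in the scene. Friction and masses are not known exactly. Their poses are not given: they have to be found in the camera images.
- bed_face (a point): Centre of the top face, 42 mm above the bench, of the fixed mould half: aluminium block 100 (x) x 44 (y) x 30 mm with dark flat lure marks, on a dark steel baseplate 12 mm thick, 90 wide, from 85 mm before to 95 mm past this point in x. z up; x points along the block to the stop: a 44 mm wide, 12 mm thick upright steel block, near face at x = 50.5 mm, 14 mm above the face. The -x end is open.
- cover_mid (a point): Centre, 15 mm above the underside, of the loose mould half to use: plain aluminium block 100 long (x) x 44 wide (y) x 30 mm high, about 0.36 kg, two small bolt heads (1 mm proud) and a dark pouring hole on top, lying flat on the bench, z up. It fits either way round (half a turn makes no difference).
- short_mid (a point): Centre (half-way up) of another loose mould half, for another mould: same look, but only 62 long (x) x 44 (y) x 30 mm high. Not to be moved.
- jar_mid (a point): Centre (half-way up) of a closed round jar, 54 mm in diameter, 65 mm high, black cap, paper label, standing on the bench. Not to be moved.

How it is judged:
By the outcome, as a careful person would: the job done as asked, in the order asked, and still so for the second after the job is handed in, with the robot touching nothing.
It also fails if it takes over 38 s, if anything falls off the work surface, if the arm or the gripper's body presses on something with over 40 N, if the wrist force passes 120 N, or if a joint passes its speed limit or range.

## Robot

A 6-joint arm with a two-finger parallel gripper is mounted at the origin on the work surface. World frame = base frame: x ahead of the robot, y to its left, z up, the work surface at z = 0. Lengths are in m, angles in rad, forces in N, time in s.
With the tool pointing down it reaches from about 0.35 to 0.975 m from the base axis. Payload 4.9 kg.
Tool frame: the origin (TCP) lies midway between the tips of the shut fingers; the grasp point (between the pads) lies 19 mm behind it; z points along the fingers, y is the line along which they close (so a half turn about z gives the same grasp; the last joint's range is limited). The gripper opens to 85 mm and grips with 20 to 120 N. Pads are 22 mm wide; open, the fingers measure 114 mm over their backs; the gripper's body (76 mm by 85 mm) begins 54 mm behind the grasp point. The pads swing forward as they close: fully open they stand 13 mm farther back than shut.
Start: joints at [-1.428, 0.053, 1.613, -0, 1.476, -0.119], TCP at [0.162, -0.604, 0.231] pointing down, gripper open.
Joint ranges: [-3.01, 3.01], [-1.01, 2.22], [0.06, 2.58], [-1.02, 4.17], [0.09, 2.62], [-3.14, 3.14]. Speed limits (rad/s): [2.57, 2.57, 3.14, 3.14, 3.14, 3.14].

## Interface

Orientations are given as a rotation vector (axis times angle).
In Python, from station import ctrl gives the robot as it stands. The module is installed in compiled form; this text tells all that it offers.
- The arm moves only by the shell command python3 -m handwheel 'ROWS' [OPENING] [FORCE]. ROWS is JSON, a list of rows, each a list of 2 entries, a list of its own where there are three numbers: the shift along the tool's x, y, z in cm, then the turn, a rotation vector about the tool's x, y, z in rad. In form: [[[tx, ty, tz], [ax, ay, az]], ...]. A call has 1 to 5 rows; each row is the pose to reach, as a shift and turn from the pose commanded when the call began, along the tool's axes at that moment; what a row does not reach only later rows make up. A row lasts 1/8 s, in which the tool goes at most 62.5 mm and 10.7 degrees, less where a joint would pass 70% of its speed; a pose out of reach is approached as far as the arm can. A call with a gripper value outside its range is refused whole. OPENING is the gripper's target within -1 to 1 (shut at 1, half-way at 0, fully open at -1), set as the call begins (- or left out, the last holds). The fingers move at their own pace and stop on an object; FORCE is the grip in N (left out, the last holds). Time passes only in rows, so rows that repeat a pose let the fingers close. It gives the time, the measured TCP pose, the force, the opening and the grip force at its end, in the units of the state.
- ctrl.get_obs(): the state, without advancing time (a new reading comes with each control period).
- ctrl.get_image(name): name is "side" or "top"; returns the picture (384x512x3 uint8, blue, green, red); there is no depth.
- ctrl.calibration(name): a dict with "fx", "fy", "cx", "cy" (pixels), "R" (3x3) and "t" (3): a world point X has camera coordinates R X + t. Camera axes: x right, y down, z forward; pixel columns grow to the right and rows downward; lengths in m; the calibration is good to about 2 mm. A picture is of the moment at which its call begins. calibration takes no time and is no camera call.
- ctrl.finish_job(): hands the job in; it is judged then, once.
Trained networks look in the newest picture that a camera, given by its name, has taken for a name from the list of things; names that differ only in an ending like _2 or _b are one class to them, and where a whole thing is asked for, a point or a joint stands for the part that bears it (a point fixed in the world has none). Each returns a list of dicts, best first, with "score" (0 to 1); they miss things now and then, are a little off and sometimes report something else, mostly with a low value. They report only what shows in the picture. A call takes as long as a camera call.
- ctrl.look_for(camera, query): "position" ([column, row] in pixels, amid what is visible of it).
- ctrl.landmark_of(camera, query): "position" ([column, row] in pixels: a listed point, or the origin of a listed thing).
The state is a dict: "t": time; "q": joint angles; "dq": joint speeds; "effort": joint torques, N m; "tool_pos": TCP position; "tool_rot": TCP orientation; "contact_force": force on the tool from outside, world axes, zero at the start; "wrist_torque": the same for the moment, N m; "opening": finger opening in m; "grip_force": force on a finger pad.
Only numpy, scipy, OpenCV 4.12 (cv2) and the standard library are available. Lean on these libraries where they do the work, as an engineer would, in place of code of your own. Each camera call takes 0.05 s, during which the arm holds its last target. There are 200 camera calls.

## Working session

There is one attempt and no reset: what is moved stays moved. The work goes in short steps, Python scripts to look and compute and a shell command to move; the robot and the scene stay as the last step left them, time stands still between calls to the robot, and variables do not carry over. Pictures are saved under pics/ and viewed, at most 10 in all, crops included, and the job is handed in when it is done.

```bash
mkdir -p pics; cat > h.py <<'E'
import numpy as np, cv2
from scipy.spatial.transform import Rotation as Rn
from station import ctrl
def pix2w(cam,p,z):
    c=ctrl.calibration(cam);R=np.array(c["R"]);t=np.array(c["t"])
    d=R.T@np.array([(p[0]-c["cx"])/c["fx"],(p[1]-c["cy"])/c["fy"],1]);o=-R.T@t
    return o+d*(z-o[2])/d[2]
def w2pix(cam,X):
    c=ctrl.calibration(cam);X=np.array(c["R"])@np.array(X)+np.array(c["t"])
    return X[0]/X[2]*c["fx"]+c["cx"],X[1]/X[2]*c["fy"]+c["cy"]
E
python3 - <<'E'
from h import *
a=ctrl.get_image("top");b=ctrl.get_image("side")
cv2.imwrite("pics/top0.png",a);cv2.imwrite("pics/side0.png",b)
for n,z in(("bed_face",.042),("cover_mid",.015),("short_mid",.015),("jar_mid",.0325)):
  for cam in("top","side"):
    for r in ctrl.landmark_of(cam,n)[:2]: print(n,cam,np.round(r["position"],1),round(r["score"],2),pix2w(cam,r["position"],z).round(4))
o=ctrl.get_obs();print(o["t"],o["tool_pos"],o["tool_rot"],o["opening"]);print(Rn.from_rotvec(o["tool_rot"]).as_matrix().round(3))
for cam in("top","side"):
  c=ctrl.calibration(cam);print(cam,-np.array(c["R"]).T@c["t"],c["fx"])
E
```

```text
bed_face top [259.3 205.7] 0.93 [ 0.5584 -0.002   0.042 ]
bed_face side [223.5 203.7] 0.93 [ 0.5457 -0.0088  0.042 ]
cover_mid top [373.4 220.7] 0.66 [ 0.5252 -0.2749  0.015 ]
cover_mid side [241.2 315.8] 0.86 [ 0.5179 -0.2785  0.015 ]
short_mid top [136.4 206.4] 0.96 [0.5556 0.291  0.015 ]
short_mid side [201.8 122.7] 0.61 [0.5549 0.3027 0.015 ]
jar_mid top [134.8 134.3] 0.65 [0.7264 0.2948 0.0325]
jar_mid side [265.7 106.7] 0.92 [0.7371 0.2967 0.0325]
0.5 [ 0.16175034 -0.6036692   0.23127435] [-3.11463209e+00 -4.10074758e-01  3.23486529e-06] 0.08498228180538613
[[ 0.966  0.259 -0.   ]
 [ 0.259 -0.966  0.   ]
 [ 0.    -0.    -1.   ]]
top [0.53330607 0.01663222 0.94135038] 387.11619230070335
side [ 0.4462475  -0.71099511  0.96526424] 496.50073837562763
```

View pics/top0.png

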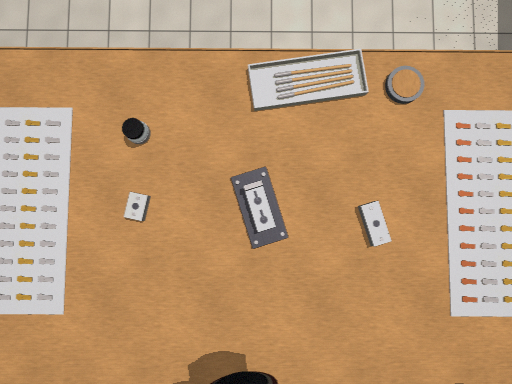

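View pics/side0.png

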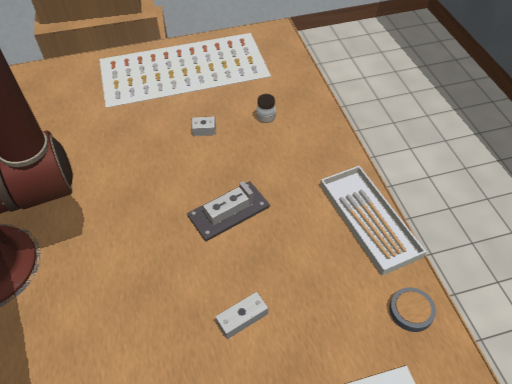

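Top view: the long loose half is at about (376,223), the short one at (136,206) and the fixed mould at (260,206), with its stop at the upper end near (254,185). The side view agrees: cover at (242,315), mould at (228,205), stop to the right near (247,188). Next I measure the outlines at higher zoom.

```bash
python3 - <<'E'
from h import *
a=cv2.imread("pics/top0.png");b=cv2.imread("pics/side0.png")
def crop(im,x,y,w=80,h=60): return cv2.resize(im[y-h//2:y+h//2,x-w//2:x+w//2],(400,300),interpolation=cv2.INTER_CUBIC)
cv2.imwrite("pics/crops.png",np.vstack([np.hstack([crop(a,260,206,112,84),crop(a,376,223)]),np.hstack([crop(b,228,208,88,66),crop(b,242,315)])]))
for cam,im,(x,y),z in(("top",a,(376,223),.03),("top",a,(260,206),.042),("side",b,(242,315),.03),("side",b,(228,205),.042)):
  w=im[y-35:y+35,x-35:x+35];hsv=cv2.cvtColor(w,cv2.COLOR_BGR2HSV)
  m=((hsv[...,1]<45)&(hsv[...,2]>175)).astype(np.uint8)
  for c in cv2.findContours(m,cv2.RETR_EXTERNAL,cv2.CHAIN_APPROX_NONE)[0]:
    if cv2.contourArea(c)<25: continue
    P=np.array([pix2w(cam,p+[x-35,y-35],z)[:2] for p in c[:,0].astype(float)])
    r=cv2.minAreaRect((P*1000).astype(np.float32));bx=cv2.boxPoints(r)
    print(cam,(x,y),"ctr",np.round(r[0],1),"size",np.round(r[1],1),"ang",round(r[2],1))
E
```

```text
top (376, 223) ctr [ 519.7 -276.2] size [98.5 42. ] ang 17.5
top (260, 206) ctr [558.5  -1.7] size [112.1  42.6] ang 17.6
side (242, 315) ctr [ 520.  -276.4] size [97.7 42.5] ang 17.3
side (228, 205) ctr [552.   -4.3] size [96.5 41.9] ang 18.8
```

View pics/crops.png

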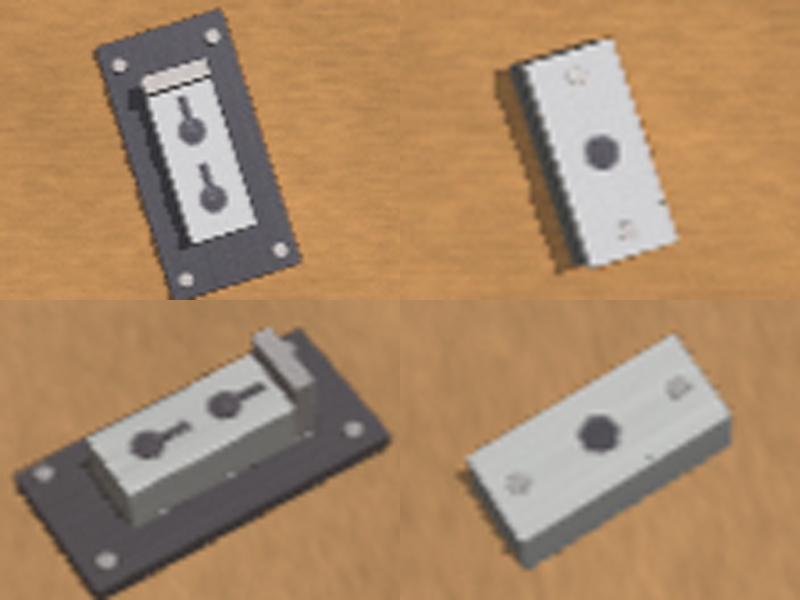

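The outlines fit 100×44 mm in both views. Cover: centre (519.8, -276.3), yaw 17.4°. Bed, after taking off the stop: about (552.3, -4.0), yaw 17.5–18°. Now moving above the cover.

```bash
cat > to.py <<'E'
import sys
from h import *
x,y,z,yaw=map(float,sys.argv[1:5])   # mm, deg
o=ctrl.get_obs();R=Rn.from_rotvec(o["tool_rot"]);p=np.array(o["tool_pos"])*1e3
T=Rn.from_euler("z",yaw,degrees=True)*Rn.from_euler("x",180,degrees=True)
print("t",round(o["t"],2),"pos",p.round(1),"F",np.round(o["contact_force"],1),"op",round(o["opening"]*1e3,1),"grip",round(o["grip_force"],1))
print("shift cm",(R.inv().apply(np.array([x,y,z])-p)/10).round(2),"turn",(R.inv()*T).as_rotvec().round(3))
E
python3 -m handwheel '[[[43.06,-22.35,8],[0,0,-0.042]],[[43.06,-22.35,8],[0,0,-0.042]],[[43.06,-22.35,8],[0,0,-0.042]],[[43.06,-22.35,8],[0,0,-0.042]],[[43.06,-22.35,8],[0,0,-0.042]]]' -1 60
python3 to.py 519.8 -276.3 110 17.4
```

```text
t: 1.12
tool_pos: [0.3906, -0.3942, 0.1805]
tool_rot: [3.105, 0.475, 0.001]
contact_force: [1.4, -0.7, -0.1]
opening: 0.0857
grip_force: 0.0
t 1.12 pos [ 390.6 -394.2  180.5] F [ 1.4 -0.7 -0.1] op 85.7 grip 0.0
shift cm [15.85 -7.4   7.05] turn [ 0.001 -0.    -0.   ]
```

```bash
python3 -m handwheel '[[[15.5,-7.3,6.5],[0,0,0]],[[15.5,-7.3,6.5],[0,0,0]],[[15.5,-7.3,6.5],[0,0,0]],[[15.5,-7.3,6.5],[0,0,0]],[[15.5,-7.3,6.5],[0,0,0]]]' >/dev/null
python3 to.py 519.8 -276.3 1 17.4
python3 - <<'E'
from h import *
a=ctrl.get_image("top");b=ctrl.get_image("side")
cv2.imwrite("pics/s1.png",np.hstack([cv2.resize(i[y-37:y+38,x-50:x+50],(400,300),interpolation=cv2.INTER_CUBIC) for i,x,y in((a,376,223),(b,242,300))]))
E
```

```text
t 1.75 pos [ 515.4 -279.9  115.7] F [-0.3  0.8 -0.4] op 85.4 grip 0.0
shift cm [ 0.53 -0.21 11.47] turn [0.    0.    0.001]
```

View pics/s1.png

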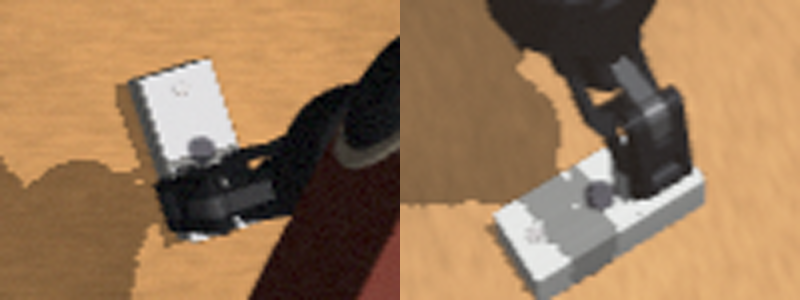

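The gripper is over the cover, and its offset in the two views matches parallax. I descend and close.

```bash
python3 -m handwheel '[[[0.53,-0.21,5],[0,0,0]],[[0.53,-0.21,9],[0,0,0]],[[0.53,-0.21,11.45],[0,0,0]],[[0.53,-0.21,11.45],[0,0,0]],[[0.53,-0.21,11.45],[0,0,0]]]' >/dev/null
python3 to.py 519.8 -276.3 1 17.4
python3 -m handwheel '[[[0,0,0],[0,0,0]],[[0,0,0],[0,0,0]],[[0,0,0],[0,0,0]],[[0,0,0],[0,0,0]],[[0,0,0],[0,0,0]]]' 1 60
python3 to.py 519.8 -276.3 1 17.4
```

```text
t 2.48 pos [ 520.5 -277.5    2.8] F [ 0.7  0.1 -0.2] op 85.0 grip 0.0
shift cm [-0.03 -0.14  0.18] turn [ 0.002 -0.002 -0.001]
t: 3.1
tool_pos: [0.5208, -0.2768, 0.0024]
tool_rot: [3.104, 0.475, 0.003]
contact_force: [0.5, -1.1, 5.3]
opening: 0.0432
grip_force: 64.2
t 3.1 pos [ 520.8 -276.8    2.4] F [ 0.5 -1.1  5.3] op 43.2 grip 64.2
shift cm [-0.08 -0.08  0.14] turn [ 0.002 -0.001  0.   ]
```

```bash
python3 -m handwheel '[[[0,0,-3],[0,0,0]],[[0,0,-8],[0,0,0]],[[0,0,-8],[0,0,0]],[[0,0,-8],[0,0,0]]]'
python3 to.py 521.5 -14 82.4 17.8
```

```text
t: 3.6
tool_pos: [0.5186, -0.275, 0.079]
tool_rot: [-3.103, -0.475, 0.004]
contact_force: [-0.0, -0.2, -3.8]
opening: 0.0429
grip_force: 63.5
t 3.6 pos [ 518.6 -275.    79. ] F [-0.  -0.2 -3.8] op 42.9 grip 63.5
shift cm [  8.09 -24.82  -0.29] turn [-0.003  0.002 -0.007]
```

```bash
python3 -m handwheel '[[[2,-6,-0.4],[0,0,0]],[[4,-12,-0.4],[0,0,0]],[[6,-18,-0.4],[0,0,0]],[[8.1,-24.8,-0.4],[0,0,-0.005]],[[8.1,-24.8,-0.4],[0,0,-0.005]]]' >/dev/null
python3 -m handwheel '[[[0,0,0],[0,0,0]],[[0,0,0],[0,0,0]],[[0,0,0],[0,0,0]],[[0,0,0],[0,0,0]]]'
python3 to.py 521.5 -14 46 17.8
python3 - <<'E'
from h import *
a=ctrl.get_image("top");b=ctrl.get_image("side")
cv2.imwrite("pics/s2.png",np.hstack([cv2.resize(i[y-45:y+45,x-60:x+60],(400,300),interpolation=cv2.INTER_CUBIC) for i,x,y in((a,260,206),(b,228,205))]))
E
```

```text
t: 4.72
tool_pos: [0.523, -0.0161, 0.085]
tool_rot: [3.105, 0.481, 0.0]
contact_force: [0.2, 0.9, -3.2]
opening: 0.0429
grip_force: 63.9
t 4.72 pos [523.  -16.1  85. ] F [ 0.2  0.9 -3.2] op 42.9 grip 63.9
shift cm [-0.08 -0.25  3.9 ] turn [ 0.    -0.    -0.004]
```

View pics/s2.png

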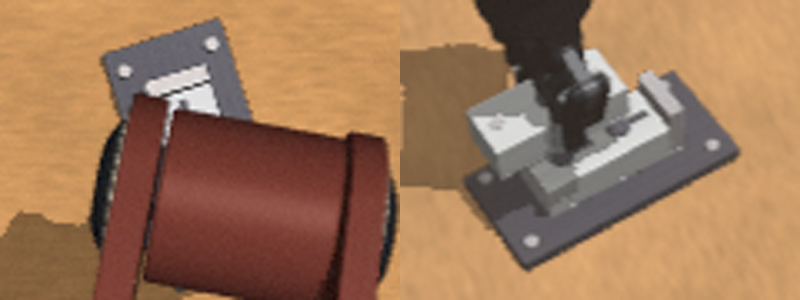

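```bash
python3 - <<'E'
from h import *
a=cv2.imread("pics/top0.png");b=cv2.imread("pics/side0.png")
for cam,im,(x,y),z,C in(("top",a,(376,223),.03,(520,-276.3)),("top",a,(260,206),.042,(552.3,-4)),("side",b,(242,315),.03,(520,-276.3)),("side",b,(228,205),.042,(552.3,-4))):
  # rectify face metrically, 2 px/mm, axis at yaw 17.5
  th=np.radians(17.5);u=np.array([np.cos(th),np.sin(th)]);v=np.array([-u[1],u[0]])
  gx,gy=np.meshgrid(np.arange(-90,90,.5),np.arange(-40,40,.5))
  W=np.array(C)+gx[...,None]*u+gy[...,None]*v
  q=np.array([w2pix(cam,[p[0]/1e3,p[1]/1e3,z]) for p in W.reshape(-1,2)],np.float32).reshape(*gx.shape,2)
  r=cv2.remap(im,q[...,0],q[...,1],cv2.INTER_CUBIC);g=cv2.cvtColor(r,cv2.COLOR_BGR2HSV);s=cv2.GaussianBlur(r[...,0].astype(float),(0,0),2)
  res=[]
  for sg in(1,-1):
    pts=[]
    for k in range(100,250,4):
      col=np.gradient(s[:,k]);n=np.where(np.abs(sg*gy[:,0]-22)<6)[0]
      j=n[np.argmax(np.abs(col[n]))];pts.append((gx[0,k],gy[j,0]))
    l=cv2.fitLine(np.array(pts,np.float32),cv2.DIST_HUBER,0,.01,.01).ravel();res.append((l[1]/l[0],l[3]-l[2]*l[1]/l[0]))
  ends=[]
  for sg in(1,-1):
    row=s[55:105].mean(0);n=np.where(np.abs(sg*gx[0]-50)<9)[0];d=np.abs(np.gradient(row));ends.append(gx[0,n[np.argmax(d[n])]])
  print(cam,z,"yaws",[round(17.5+np.degrees(np.arctan(e[0])),2) for e in res],"lat",[round(float(e[1]),2) for e in res],"ends",ends)
E
```

```text
Traceback (most recent call last):
  File "h.py", line 9, in w2pix
    c=ctrl.calibration(cam);X=np.array(c["R"])@np.array(X)+np.array(c["t"])
ValueError: time passes only in moves, steps and waits
```

```bash
sed -i 's/^from station import ctrl/from station import ctrl\nimport functools\ncal=functools.lru_cache(None)(lambda n: ctrl.calibration(n))/; s/c=ctrl.calibration(cam)/c=cal(cam)/' h.py
python3 - <<'E'
from h import *
a=cv2.imread("pics/top0.png");b=cv2.imread("pics/side0.png")
for cam,im,z,C in(("top",a,.03,(520,-276.3)),("top",a,.042,(552.3,-4)),("side",b,.03,(520,-276.3)),("side",b,.042,(552.3,-4))):
  th=np.radians(17.5);u=np.array([np.cos(th),np.sin(th)]);v=np.array([-u[1],u[0]])
  gx,gy=np.meshgrid(np.arange(-90,90,.5),np.arange(-40,40,.5))
  W=np.array(C)+gx[...,None]*u+gy[...,None]*v
  q=np.array([w2pix(cam,[p[0]/1e3,p[1]/1e3,z]) for p in W.reshape(-1,2)],np.float32).reshape(*gx.shape,2)
  r=cv2.remap(im,q[...,0],q[...,1],cv2.INTER_CUBIC);s=cv2.GaussianBlur(r[...,0].astype(float),(0,0),2)
  res=[]
  for sg in(1,-1):
    pts=[]
    for k in range(100,250,4):
      col=np.gradient(s[:,k]);n=np.where(np.abs(sg*gy[:,0]-22)<6)[0]
      pts.append((gx[0,k],gy[n[np.argmax(np.abs(col[n]))],0]))
    l=cv2.fitLine(np.array(pts,np.float32),cv2.DIST_HUBER,0,.01,.01).ravel();res.append((l[1]/l[0],l[3]-l[2]*l[1]/l[0]))
  row=s[55:105].mean(0);d=np.abs(np.gradient(row));ends=[]
  for sg in(1,-1):
    n=np.where(np.abs(sg*gx[0]-50)<9)[0];ends.append(gx[0,n[np.argmax(d[n])]])
  print(cam,z,"yaws",[round(17.5+np.degrees(np.arctan(e[0])),2) for e in res],"lat",[round(float(e[1]),2) for e in res],"ends",ends)
E
```

```text
top 0.03 yaws [np.float32(17.23), np.float32(17.35)] lat [22.35, -21.05] ends [np.float64(49.5), np.float64(-49.5)]
top 0.042 yaws [np.float32(17.58), np.float32(17.71)] lat [22.44, -21.14] ends [np.float64(49.0), np.float64(-49.5)]
side 0.03 yaws [np.float32(17.33), np.float32(17.5)] lat [21.09, -22.0] ends [np.float64(49.0), np.float64(-50.5)]
side 0.042 yaws [np.float32(17.93), np.float32(18.09)] lat [21.59, -21.88] ends [np.float64(49.5), np.float64(-50.5)]
```

```bash
python3 -m handwheel '[[[-0.1,-0.25,2],[0,0,-0.004]],[[-0.1,-0.25,3.7],[0,0,-0.004]],[[-0.1,-0.25,3.7],[0,0,-0.004]],[[-0.1,-0.25,3.7],[0,0,-0.004]],[[-0.1,-0.25,3.7],[0,0,-0.004]]]' >/dev/null
python3 to.py 521.5 -14 44.4 17.8
```

```text
t 5.45 pos [521.9 -13.2  48.8] F [-0.2  1.4 -3.2] op 42.9 grip 64.0
shift cm [-0.07  0.06  0.44] turn [ 0.001 -0.001  0.002]
```

```bash
python3 -m handwheel '[[[0,0.06,0.2],[0,0,0]],[[0,0.06,0.35],[0,0,0]],[[0,0.06,0.35],[0,0,0]],[[0,0.06,0.35],[0,0,0]]]' >/dev/null
python3 to.py 521.5 -14 44.4 17.8
python3 -m handwheel '[[[0,0,0.05],[0,0,0]],[[0,0,0.1],[0,0,0]],[[0,0,0.1],[0,0,0]]]' >/dev/null
python3 to.py 521.5 -14 44.4 17.8
```

```text
t 5.95 pos [521.4 -13.7  44.4] F [-0.5 -0.5 -2.9] op 43.1 grip 64.0
shift cm [0.   0.04 0.  ] turn [-0.     0.     0.002]
t 6.33 pos [521.4 -13.7  44.4] F [-5.3  0.6  4.5] op 43.2 grip 65.2
shift cm [-0.    0.03 -0.  ] turn [-0.     0.001  0.002]
```

```bash
python3 - <<'E'
from h import *
a=ctrl.get_image("top");b=ctrl.get_image("side")
cv2.imwrite("pics/s3.png",cv2.resize(b[165:240,178:278],(800,600),interpolation=cv2.INTER_CUBIC))
E
```

```text
(no output)
```

View pics/s3.png

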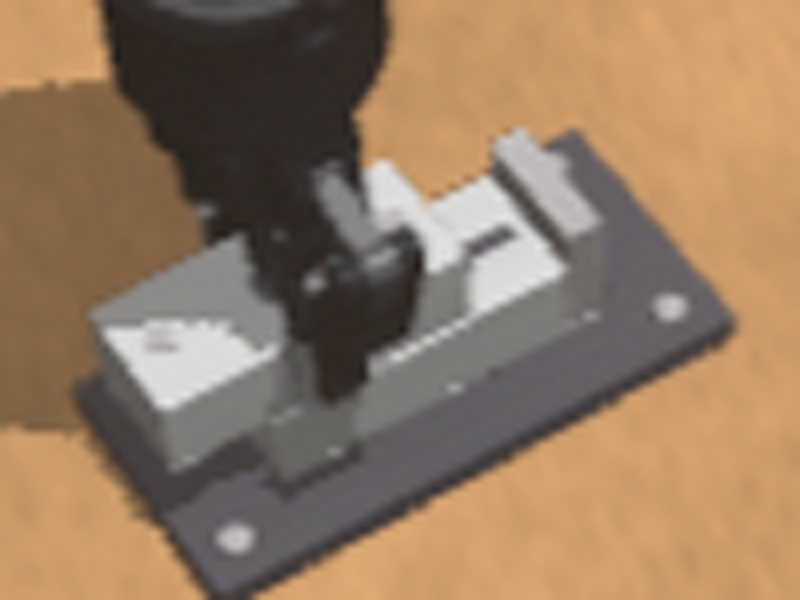

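The cover lies flat with about 33 mm overhanging. A thin bright strip of the bed's near edge still shows, so it sits up to 1 mm too far to +y. I'll correct that slightly while sliding.

```bash
python3 -m handwheel '[[[0.5,0.02,0],[0,0,0]],[[1.0,0.04,0],[0,0,0]],[[1.5,0.06,0],[0,0,0]],[[2.0,0.08,0],[0,0,0]],[[2.5,0.08,0],[0,0,0]]]' >/dev/null
python3 to.py 552.8 -3.8 44.4 17.8
python3 -m handwheel '[[[0.1,0,0],[0,0,0]],[[0.3,0,0],[0,0,0]],[[0.4,0,0],[0,0,0]],[[0.4,0,0],[0,0,0]]]'
python3 to.py 552.8 -3.8 44.4 17.8
```

```text
t 7.05 pos [545.6  -7.2  44.4] F [-5.  -0.6  4.3] op 43.1 grip 65.0
shift cm [ 0.79 -0.11 -0.01] turn [0.001 0.001 0.002]
t: 7.55
tool_pos: [0.5493, -0.006, 0.0444]
tool_rot: [3.102, 0.489, -0.001]
contact_force: [-6.0, -1.6, 5.6]
opening: 0.0428
grip_force: 65.1
t 7.55 pos [549.3  -6.   44.4] F [-6.  -1.6  5.6] op 42.8 grip 65.1
shift cm [ 0.4 -0.1 -0. ] turn [0.001 0.001 0.002]
```

```bash
python3 -m handwheel '[[[0.1,0,0],[0,0,0]],[[0.2,0,0],[0,0,0]],[[0.3,0,0],[0,0,0]],[[0.3,0,0],[0,0,0]]]' >/dev/null
python3 to.py 552.8 -3.8 44.4 17.8
python3 -m handwheel '[[[0.1,0,0],[0,0,0]],[[0.2,0,0],[0,0,0]],[[0.2,0,0],[0,0,0]]]' >/dev/null
python3 to.py 552.8 -3.8 44.4 17.8
python3 - <<'E'
from h import *
b=ctrl.get_image("side")
cv2.imwrite("pics/s4.png",cv2.resize(b[165:240,178:278],(800,600),interpolation=cv2.INTER_CUBIC))
E
```

```text
t 8.05 pos [552.1  -5.1  44.4] F [-5.  -2.2  6.3] op 43.1 grip 65.1
shift cm [ 0.1 -0.1 -0. ] turn [0.001 0.001 0.002]
t 8.43 pos [553.5  -4.6  44.4] F [-8.3 -1.5  8.8] op 42.8 grip 65.5
shift cm [-0.04 -0.1  -0.  ] turn [0.001 0.002 0.002]
```

View pics/s4.png

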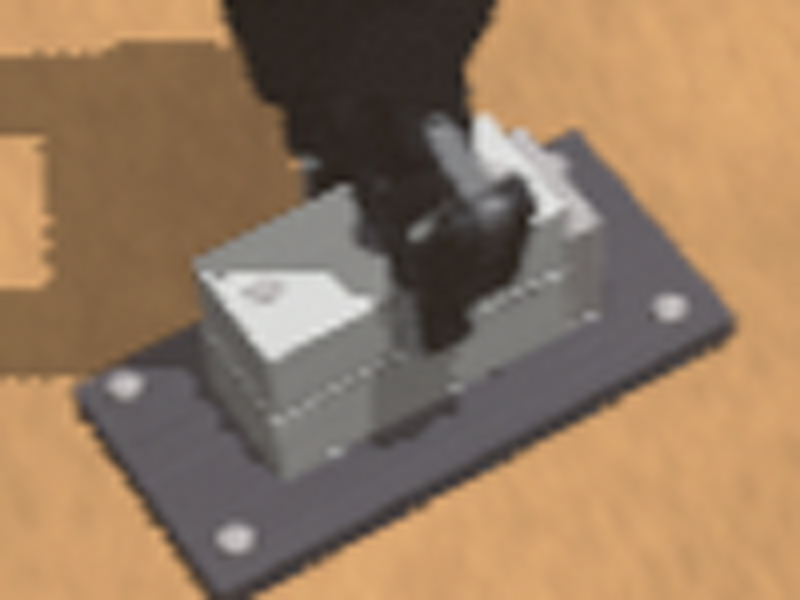

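It is nearly flush and the force has begun to rise. One more push confirms the stop.

```bash
python3 -m handwheel '[[[0.05,0,0],[0,0,0]],[[0.1,0,0],[0,0,0]],[[0.1,0,0],[0,0,0]]]' >/dev/null
python3 to.py 552.8 -3.8 44.4 17.8
python3 -m handwheel '[[[0.05,0,0],[0,0,0]],[[0.1,0,0],[0,0,0]],[[0.1,0,0],[0,0,0]]]' >/dev/null
python3 to.py 552.8 -3.8 44.4 17.8
```

```text
t 8.85 pos [553.5  -4.6  44.4] F [-13.1  -3.7  10.5] op 42.6 grip 65.8
shift cm [-0.04 -0.1  -0.  ] turn [0.001 0.005 0.002]
t 9.22 pos [553.5  -4.6  44.4] F [-15.9  -4.5  14.3] op 42.6 grip 66.2
shift cm [-0.04 -0.1  -0.  ] turn [0.    0.008 0.002]
```

The cover is against the stop: no more motion and the force is building. I relax the push and open.

```bash
python3 -m handwheel '[[[-0.1,0,0],[0,0,0]],[[-0.15,0,0],[0,0,0]],[[-0.15,0,-0.05],[0,0,0]]]' >/dev/null
python3 to.py 552.8 -3.8 44.4 17.8
python3 -m handwheel '[[[0,0,0],[0,0,0]],[[0,0,0],[0,0,0]],[[0,0,0],[0,0,0]],[[0,0,0],[0,0,0]],[[0,0,0],[0,0,0]]]' -1
python3 -m handwheel '[[[0,0,-3],[0,0,0]],[[0,0,-8],[0,0,0]],[[0,0,-12],[0,0,0]],[[0,0,-12],[0,0,0]]]' >/dev/null
python3 -m handwheel '[[[-4,6,-4],[0,0,0]],[[-8,12,-4],[0,0,0]],[[-12,18,-4],[0,0,0]],[[-16,24,-4],[0,0,0]],[[-16,24,-4],[0,0,0]]]' 
python3 - <<'E'
from h import *
a=ctrl.get_image("top");b=ctrl.get_image("side")
cv2.imwrite("pics/t5.png",a);cv2.imwrite("pics/b5.png",b)
cv2.imwrite("pics/s5.png",np.hstack([cv2.resize(i[y-37:y+38,x-25:x+25],(400,600),interpolation=cv2.INTER_CUBIC) for i,x,y in((a,259,206),)]+[cv2.resize(b[168:232,186:270],(400,305),interpolation=cv2.INTER_CUBIC)[:600]] ) if 0 else np.hstack([cv2.resize(a[169:244,209:309],(400,300),interpolation=cv2.INTER_CUBIC),cv2.resize(b[165:240,178:278],(400,300),interpolation=cv2.INTER_CUBIC)]))
for cam,im,z,C in(("top",a,.072,(552.3,-4)),("side",b,.072,(552.3,-4))):
  th=np.radians(17.5);u=np.array([np.cos(th),np.sin(th)]);v=np.array([-u[1],u[0]])
  gx,gy=np.meshgrid(np.arange(-90,90,.5),np.arange(-40,40,.5))
  W=np.array(C)+gx[...,None]*u+gy[...,None]*v
  q=np.array([w2pix(cam,[p[0]/1e3,p[1]/1e3,z]) for p in W.reshape(-1,2)],np.float32).reshape(*gx.shape,2)
  r=cv2.remap(im,q[...,0],q[...,1],cv2.INTER_CUBIC);s=cv2.GaussianBlur(r[...,0].astype(float),(0,0),2)
  res=[]
  for sg in(1,-1):
    pts=[]
    for k in range(100,250,4):
      col=np.gradient(s[:,k]);n=np.where(np.abs(sg*gy[:,0]-22)<6)[0]
      pts.append((gx[0,k],gy[n[np.argmax(np.abs(col[n]))],0]))
    l=cv2.fitLine(np.array(pts,np.float32),cv2.DIST_HUBER,0,.01,.01).ravel();res.append((l[1]/l[0],l[3]-l[2]*l[1]/l[0]))
  d=np.abs(np.gradient(s[55:105].mean(0)));ends=[]
  for sg in(1,-1):
    n=np.where(np.abs(sg*gx[0]-50)<9)[0];ends.append(float(gx[0,n[np.argmax(d[n])]]))
  print(cam,"yaws",[round(float(17.5+np.degrees(np.arctan(e[0]))),2) for e in res],"lat",[round(float(e[1]),2) for e in res],"ends",ends)
E
```

```text
t 9.6 pos [553.5  -4.6  44.4] F [-7.1 -3.2  3.2] op 42.7 grip 65.0
shift cm [-0.04 -0.1  -0.  ] turn [0.001 0.003 0.002]
t: 10.22
tool_pos: [0.5546, -0.0038, 0.044]
tool_rot: [3.103, 0.489, 0.0]
contact_force: [-0.5, -0.3, -0.2]
opening: 0.0856
grip_force: 0.0
t: 11.35
tool_pos: [0.4745, -0.2832, 0.2024]
tool_rot: [-3.102, -0.487, 0.002]
contact_force: [-0.5, -0.1, -0.3]
opening: 0.0856
grip_force: 0.0
top yaws [17.59, 17.59] lat [22.04, -21.45] ends [49.0, -49.0]
side yaws [18.54, 18.4] lat [20.87, -22.57] ends [55.5, -43.5]
```

View pics/s5.png

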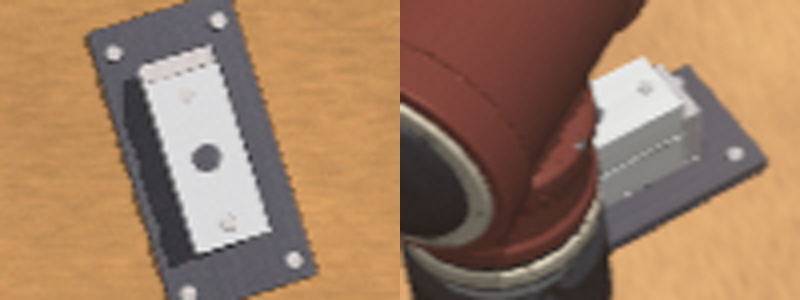

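Top view: the cover covers the whole fixed half up to the stop. Its lateral offset is about 0.5 mm or less and its yaw matches within the measuring error. The stop contact was felt, and the robot is clear. I hand in.

```bash
python3 -c "
from station import ctrl
print(ctrl.finish_job())"
```

```text
the job is handed in; nothing more can be done
None
```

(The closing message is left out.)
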